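# Find the full reagent pack by its weight and load it into the analyser

### The arm

A 7-joint arm with a two-finger parallel gripper is mounted at the origin on the work surface. World frame = base frame: x ahead of the robot, y to its left, z up, the work surface at z = 0. Lengths are in mm, angles in rad, forces in N, time in s.
With the tool pointing down it reaches from about 400 to 875 mm from the base axis. Payload 4.4 kg.
Tool frame: the origin (TCP) lies between the finger pads; the fingertips stand 17 mm ahead of it and the grasp point (between the pads) lies 2 mm behind it; z points along the fingers, y is the line along which they close (so a half turn about z gives the same grasp; the last joint's range is limited). The gripper opens to 85 mm and grips with 20 to 120 N. Pads are 22 mm wide; open, the fingers measure 114 mm over their backs; the gripper's body (76 mm by 85 mm) begins 54 mm behind the grasp point. The pads swing forward as they close: fully open they stand 13 mm farther back than shut.
Start: joints at [-0.066, 0.628, 0.038, 1.517, -0.027, 0.996, -0.02], TCP at [650.014, 0.027, 248.313] pointing down, gripper open.
Joint ranges: [-3.06, 3.06], [-0.37, 2.12], [-1.25, 1.32], [0.18, 2.47], [-1.1, 4.24], [0.23, 1.98], [-2.94, 2.94]. Speed limits (rad/s): [2.57, 2.57, 3.14, 3.14, 3.14, 3.14, 3.14].

### API

Orientations are given as [roll, pitch, yaw] about the fixed x, y, z axes, in that order (R = Rz(yaw) Ry(pitch) Rx(roll)).
In Python, from cell import sensors, get_image, ctrl gives the robot as it stands.
- The arm moves only by the tool send_rows, never from a script. Its argument "series" is a list of rows, each a list of 3 entries, a list of its own where there are three numbers: the finger opening in mm, from 0 to 85.4, then the shift along the world's x, y, z in units of 60 mm (1.0 is 60 mm), then the turn, a rotation vector about the world's x, y, z in units of 5 degrees (1.0 is 5 degrees). A call has 1 to 8 rows; each row shifts and turns the commanded pose from where the row before left it; what a row does not reach is not made up. A row lasts 1/8 s, in which the tool goes at most 62.5 mm and 10.7 degrees, less where a joint would pass 70% of its speed; a pose out of reach is approached as far as the arm can. A call is refused whole if a number of a shift passes 1 or a number of a turn 1, either way. A call with a gripper value outside its range is refused whole. The fingers move at their own pace and stop on an object; the grip force is fixed at half the most. Time passes only in rows, so rows that do not move let the fingers close. It gives the time, the measured TCP pose, the force, the opening and the grip force at its end, in the units of the state.
- sensors.read_state(): the state, without advancing time (a new reading comes with each control period).
- get_image(name): name is "scene" or "side" or "wrist"; returns a dict with "img" (480x640x3 uint8, red, green, blue), "depth" (480x640 float32, mm along the optical axis (not along the pixel's ray), 0 where there is no reading), "vfov" (degrees; the focal length in pixels is half the picture's height over the tangent of half this angle, whatever the lens; pixels are square), "cx", "cy" (the principal point, pixels), "k1" (the pictures are not rectified: a ray, as slopes to the right and down, at radius r is drawn at 1 + k1 r^2 times it, then the intrinsics apply), "world_to_cam" (4x4, takes a point from world to camera coordinates). Camera axes: x right, y down, z forward; pixel columns grow to the right and rows downward; lengths in mm; the calibration is good to about 2 mm. A picture is of the moment at which its call begins.
- ctrl.finish_job(): hands the job in; it is judged then, once.
The state is a dict: "clock": time; "qpos": joint angles; "qd": joint speeds; "tau": joint torques, N m; "eef_pos": TCP position; "tool_rot": TCP orientation; "force": force on the tool from outside, world axes, zero at the start; "torque": the same for the moment, N m; "width": finger opening in mm; "gripper_force": force on a finger pad.
Only numpy, scipy, OpenCV 4.12 (cv2) and the standard library are available. Lean on these libraries where they do the work, as an engineer would, in place of code of your own. Each camera call takes 0.05 s, during which the arm holds its last target. There are 200 camera calls.

### The job

Three look-alike reagent packs stand on the mat; two are used up and one is full, which you can only tell by its weight. Heft them, leave the two used ones upright where they stood, and set the full one down, front first, between the guide rails on the analyser's open apron, still mostly outside, and let go of it. Then grip it again by the tab at its back and slide it straight in under the hood, through the light drag of the carriage inside, until you feel it come up firmly against the stop, without ramming it; let go and leave the other things on the counter alone.

Things in the scene. Friction and masses are not known exactly. Their poses are not given: they have to be found in the camera images.
- pack_1: Sealed white reagent pack, one of three alike in looks; full or used up shows only in the weight: used 250 to 350 g, full 550 to 690 g. Box 140 long (x) x 60 wide (y) x 55 mm high, upright on the mat, a grip tab at its back (-x) end; its front (+x, two black dots on top) goes in first. Origin: centre of the box's underside, z up.
- pack_2: Sealed white reagent pack, one of three alike in looks; full or used up shows only in the weight: used 250 to 350 g, full 550 to 690 g. Box 140 long (x) x 60 wide (y) x 55 mm high, upright on the mat, a grip tab at its back (-x) end; its front (+x, two black dots on top) goes in first. Origin: centre of the box's underside, z up.
- pack_3: Sealed white reagent pack, one of three alike in looks; full or used up shows only in the weight: used 250 to 350 g, full 550 to 690 g. Box 140 long (x) x 60 wide (y) x 55 mm high, upright on the mat, a grip tab at its back (-x) end; its front (+x, two black dots on top) goes in first. Origin: centre of the box's underside, z up.
- pack_1_tab (a point): Grip tab at the back of pack_1: a vertical plate 12 mm thick (pack y), from 70 to 102 mm behind the pack's centre, 8 to 46 mm above its underside. This point: middle of the tab, 88 mm behind the pack's origin and 30 mm above it.
- pack_2_tab (a point): Grip tab at the back of pack_2: a vertical plate 12 mm thick (pack y), from 70 to 102 mm behind the pack's centre, 8 to 46 mm above its underside. This point: middle of the tab, 88 mm behind the pack's origin and 30 mm above it.
- pack_3_tab (a point): Grip tab at the back of pack_3: a vertical plate 12 mm thick (pack y), from 70 to 102 mm behind the pack's centre, 8 to 46 mm above its underside. This point: middle of the tab, 88 mm behind the pack's origin and 30 mm above it.
- dock: White bench analyser with a low loading bay, fixed on the counter. Origin: at counter height in the middle of the bay's mouth; x points into the bay (loading direction), z up. The bay is 66 mm wide, its ceiling 70 mm above the counter. The hood over it is 206 mm wide, its top 85 mm above the counter from x = 0 to 65 mm, 150 mm high beyond.
- dock_apron (a point): Open grey apron before the mouth, from 165 mm outside (analyser x = -165) to the mouth; floor 8 mm above the counter. Two guide rails rise 8 mm above this floor and funnel from 88 mm apart (120 mm outside) to 66 mm at the mouth. This point: on the floor's middle line, 80 mm outside the mouth; a pack with its origin here ends 10 mm short of the mouth.
- dock_mouth (a point): Middle of the mouth, on the bay's floor, 8 mm above the counter. The stop within is out of sight and its depth differs each time: a pack fully home has its front face 65 to 95 mm inside (its origin at analyser x = -5 to +25 mm), so its tab stays outside. Pushing it home with more than 60 N is ramming.
- carriage (a joint): Sliding carriage hidden in the analyser's bay: 0 = untouched, at its outer end; 0.010 m = pushed back against the stop (pack fully home). The pack pushes it over its last 10 mm: 2.5 N of drag on top of the pack's own friction (2 to 6 N), then the stop is rigid. It stays where it is left (no spring).
- mat: Grey mat, 190 x 450 x 3 mm, fixed; the packs start on it in a row along its y, about 145 mm apart. Origin: centre of its underside.
- plate: Bystander, not to be disturbed. Clear sample plate, 127 x 85 x 14 mm, loose on the counter. Origin: centre of the underside.
- slidebox: Bystander, not to be disturbed. Closed black slide box with a grey lid, 102 x 87 x 38 mm. Origin: centre of its underside.
- jar: Bystander, not to be disturbed. Small jar, 64 mm across, 85 mm high. Origin: centre of its underside.

How it is judged (in metres and radians):
On the way, in this order (a step that is already met when the one before it is completed fails the run):
1. a full pack (it weighs on the analyser with over 4.4 N) stands, let go, on the apron between the rails, still mostly outside (front less than 50 mm past the mouth, carriage untouched) (((contact force between the fingers and pack_1 below 0.2 N and contact force between pack_1 and dock above 4.4 N and x of pack_1 in the frame of dock between -0.135 and -0.02 m and y of pack_1 in the frame of dock between -0.02 and 0.02 m and z of pack_1 in the frame of dock between 0.004 and 0.013 m and angle between the x axis of pack_1 and the x axis of dock, either way round below 0.25 rad and value of joint carriage below 0.004 m) or (contact force between the fingers and pack_2 below 0.2 N and contact force between pack_2 and dock above 4.4 N and x of pack_2 in the frame of dock between -0.135 and -0.02 m and y of pack_2 in the frame of dock between -0.02 and 0.02 m and z of pack_2 in the frame of dock between 0.004 and 0.013 m and angle between the x axis of pack_2 and the x axis of dock, either way round below 0.25 rad and value of joint carriage below 0.004 m) or (contact force between the fingers and pack_3 below 0.2 N and contact force between pack_3 and dock above 4.4 N and x of pack_3 in the frame of dock between -0.135 and -0.02 m and y of pack_3 in the frame of dock between -0.02 and 0.02 m and z of pack_3 in the frame of dock between 0.004 and 0.013 m and angle between the x axis of pack_3 and the x axis of dock, either way round below 0.25 rad and value of joint carriage below 0.004 m))), for 0.2 s.
2. the pack is held by its tab, with the carriage pushed back to the stop (value of joint carriage above 0.008 m and ((contact force between the fingers and pack_1 above 20 N and x of the grasp point in the frame of pack_1 below -0.065 m) or (contact force between the fingers and pack_2 above 20 N and x of the grasp point in the frame of pack_2 below -0.065 m) or (contact force between the fingers and pack_3 above 20 N and x of the grasp point in the frame of pack_3 below -0.065 m))), for 0.1 s.
At the end, for the whole second after the job is handed in: The full pack (over 4.4 N on the analyser) lies flat and at rest in the bay, front first, with the carriage pushed back to within 2 mm of the stop (joint above 0.008 m) and the pack within 8 mm of the bay's middle line; the two other packs stand upright within 50 mm of where they started (value of joint carriage above 0.008 m and ((contact force between pack_1 and dock above 4.4 N and x of pack_1 in the frame of dock between -0.009 and 0.03 m and y of pack_1 in the frame of dock between -0.008 and 0.008 m and z of pack_1 in the frame of dock between 0.004 and 0.013 m and linear speed of pack_1 below 0.01 m/s and distance of each of pack_2, pack_3 from where it was at the start of the episode below 0.05 m) or (contact force between pack_2 and dock above 4.4 N and x of pack_2 in the frame of dock between -0.009 and 0.03 m and y of pack_2 in the frame of dock between -0.008 and 0.008 m and z of pack_2 in the frame of dock between 0.004 and 0.013 m and linear speed of pack_2 below 0.01 m/s and distance of each of pack_1, pack_3 from where it was at the start of the episode below 0.05 m) or (contact force between pack_3 and dock above 4.4 N and x of pack_3 in the frame of dock between -0.009 and 0.03 m and y of pack_3 in the frame of dock between -0.008 and 0.008 m and z of pack_3 in the frame of dock between 0.004 and 0.013 m and linear speed of pack_3 below 0.01 m/s and distance of each of pack_1, pack_2 from where it was at the start of the episode below 0.05 m)) and angle between each of pack_1, pack_2, pack_3's own z axis and vertical below 0.06 rad); the robot touches nothing.
It fails at once if a pack is rammed: more than 60 N between it and the analyser while its front is over 40 mm inside the bay ((contact force between pack_1 and dock above 60 N and x of pack_1 in the frame of dock above -0.03 m and y of pack_1 in the frame of dock between -0.04 and 0.04 m) or (contact force between pack_2 and dock above 60 N and x of pack_2 in the frame of dock above -0.03 m and y of pack_2 in the frame of dock between -0.04 and 0.04 m) or (contact force between pack_3 and dock above 60 N and x of pack_3 in the frame of dock above -0.03 m and y of pack_3 in the frame of dock between -0.04 and 0.04 m)).
It fails at once if the plate, slide box or jar is moved by more than 30 mm (distance of any of plate, slidebox, jar from where it was at the start of the episode above 0.03 m).
It also fails if it takes over 64 s, if anything falls off the work surface, if the arm or the gripper's body presses on something with over 40 N, if the wrist force passes 120 N, or if a joint passes its speed limit or range.

## Working session

There is one attempt and no reset: what is moved stays moved. The work goes in short steps, Python scripts to look and compute and a tool call to move; the robot and the scene stay as the last step left them, time stands still between calls to the robot, and variables do not carry over. Pictures are saved under pics/ and viewed, at most 10 in all, crops included, and the job is handed in when it is done.

Besides the shell and the picture viewer there is one more tool, called after "Call:" as name(argument=value, ...) on one line, values as JSON. send_rows: Moves the arm, as the interface text tells. Its arguments: {"type":"object","properties":{"series":{"type":"array"}},"required":["series"]}

```bash
ls; mkdir -p pics
cat > h.py <<'E'
import numpy as np, cv2
from cell import sensors, get_image, ctrl
def cloud(d):
    h,w=d["depth"].shape; f=h/2/np.tan(np.radians(d["vfov"])/2)
    K=np.array([[f,0,d["cx"]],[0,f,d["cy"]],[0,0,1]])
    u,v=np.meshgrid(np.arange(w),np.arange(h))
    p=cv2.undistortPoints(np.stack([u,v],-1).reshape(-1,1,2).astype(np.float64),K,np.array([d["k1"],0,0,0.]))[:,0]
    z=d["depth"].reshape(-1,1); P=np.hstack([p*z,z,np.ones_like(z)])
    W=(np.linalg.inv(d["world_to_cam"])@P.T).T[:,:3].reshape(h,w,3)
    W[d["depth"]<=0]=np.nan
    return W
E
python3 - <<'E'
from h import *
print(sensors.read_state())
for n in ("scene","side"):
    d=get_image(n); cv2.imwrite(f"pics/{n}0.png",d["img"][:,:,::-1]); W=cloud(d); np.savez(f"{n}0.npz",W=W,img=d["img"])
    print(n,d["k1"],d["vfov"],np.nanmin(W.reshape(-1,3),0),np.nanmax(W.reshape(-1,3),0))
E
```

```text
pics
{'clock': 0.0, 'qpos': array([-0.06580281,  0.62934955,  0.03842403,  1.51836674, -0.02697211,
        0.99629043, -0.02000385]), 'qd': array([-0.00052586,  0.0004276 ,  0.00057393, -0.00057023,  0.00049761,
        0.00029731, -0.00073622]), 'tau': array([-1.11932164e-03, -5.63405585e+01,  1.22606792e+00, -1.93450052e+01,
        1.09587883e-02,  1.05136272e-02, -8.84369996e-06]), 'eef_pos': array([6.49409889e+02, 3.37764106e-02, 2.47386916e+02]), 'tool_rot': array([-3.13969653e+00,  3.80349919e-05,  1.57082504e+00]), 'force': array([ 0.90879836,  0.12212198, -0.18821213]), 'torque': array([ 0.02629403, -0.00192228,  0.01997383]), 'gripper_force': 0.0, 'width': 85.27508783208036}
scene -0.017980307928754012 54.66927809986647 [-1544.3722856  -1859.86878569  -765.17509585] [1340.29077855  625.60775044  574.74061226]
side -0.08207902796141311 44.960831983363576 [ -649.92973126 -1872.93309075  -770.46535701] [1536.3015249   651.26117514  738.17554075]
```

View pics/scene0.png

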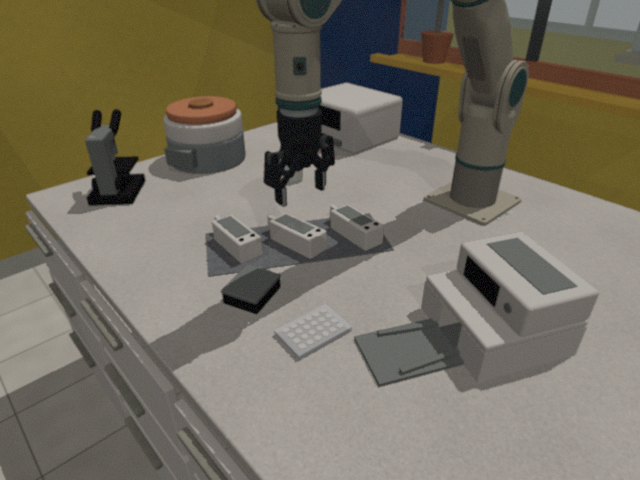

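View pics/side0.png

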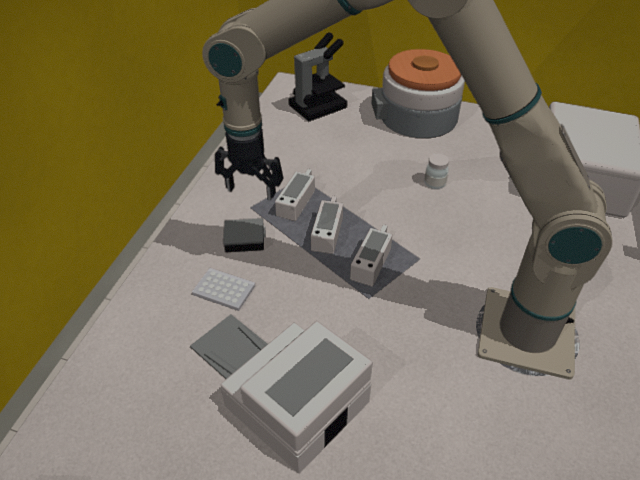

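The scene view shows three packs at about (236,238), (298,235) and (357,226), with the apron at (405,350) and the analyser at (510,310). In the side view the packs are at (296,195), (327,224) and (371,255), and the apron is at (235,345). Next I'll measure these from the depth clouds.

```bash
cat > m.py <<'E'
from h import *
def rect(p):
    (c,s,a)=cv2.minAreaRect(p.astype(np.float32)); 
    if s[0]<s[1]: s=(s[1],s[0]); a+=90
    return np.round(c,1),np.round(s,1),round(a,1)
for n in ("scene","side"):
    d=np.load(n+"0.npz"); W=d["W"]; img=d["img"]; print(n)
    def comps(lo,hi,minA=40):
        m=((W[...,2]>lo)&(W[...,2]<hi)&(W[...,0]>300)&(W[...,0]<1000)&(abs(W[...,1])<600)).astype(np.uint8)
        k,l,st,ce=cv2.connectedComponentsWithStats(m)
        for i in range(1,k):
            if st[i,4]<minA: continue
            p=W[l==i]; print((lo,hi),np.round(ce[i]),st[i,4],rect(p[:,:2]),"z",np.round(np.median(p[:,2]),1))
    for lo,hi in ((54,63),(80,90),(143,157),(5.5,11),(11,17)): comps(lo,hi)
    # dark dots on pack tops, tabs
    m=(W[...,2]>54)&(W[...,2]<63)&(img.max(-1)<70)&(W[...,0]>300)
    k,l,st,ce=cv2.connectedComponentsWithStats(m.astype(np.uint8))
    for i in range(1,k):
        if st[i,4]>=4: print("dark",np.round(ce[i]),st[i,4],np.round(W[l==i].mean(0),1))
E
python3 m.py
```

```text
scene
(54, 63) [357. 218.] 682 (array([393. , -96.3]), array([143.4,  60.7]), 84.8) z 58.0
(54, 63) [298. 226.] 733 (array([ 526.8, -166.9]), array([141.6,  63.1]), 95.7) z 58.0
(54, 63) [235. 230.] 757 (array([ 646.5, -258. ]), array([141.5,  61.8]), 85.8) z 57.9
(54, 63) [434. 297.] 85 (array([506.3, 219. ]), array([71.2,  9.5]), 72.2) z 58.5
(54, 63) [519. 345.] 453 (array([492. , 409.8]), array([220.5,  66.5]), 136.8) z 58.3
(80, 90) [480. 311.] 3306 (array([443.3, 323.9]), array([208.2, 208.2]), 155.3) z 83.8
(143, 157) [528. 271.] 5613 (array([412.8, 338.4]), array([207.4, 145.7]), 64.7) z 149.5
(5.5, 11) [356. 243.] 58 (array([422.3, -75.6]), array([101.2,  29.3]), 99.2) z 7.8
(5.5, 11) [299. 249.] 95 (array([ 551.1, -155.8]), array([148.9,  52.4]), 116.8) z 8.3
(5.5, 11) [243. 256.] 68 (array([ 669.9, -224.1]), array([108. ,  47.5]), 117.1) z 8.5
(5.5, 11) [251. 303.] 119 (array([738.2, -53.5]), array([124.5,  63.9]), 159.5) z 8.3
(5.5, 11) [422. 319.] 92 (array([530.1, 200.8]), array([62.3, 42.5]), 150.0) z 7.3
(5.5, 11) [413. 351.] 3837 (array([560.5, 300.9]), array([327.5,
[... 3495 characters left out ...]
 17) [251. 337.] 126 (array([589.5, 202.2]), array([87.2, 18.4]), 150.7) z 14.7
(11, 17) [220. 362.] 142 (array([627.9, 284.5]), array([89.2, 13.6]), 157.9) z 14.7
dark [305. 100.] 54 [ 762.9 -693.9   58.9]
dark [374. 106.] 9 [ 538.3 -727.9   59.5]
dark [396. 117.] 104 [ 457.5 -687.1   58.5]
dark [281. 198.] 7 [ 663.4 -204.5   61.4]
dark [292. 201.] 4 [ 633.3 -202.2   61.2]
dark [317. 232.] 5 [ 534.5 -110.9   60.7]
dark [328. 233.] 5 [ 506.  -114.6   61.4]
dark [370. 254.] 48 [390.2 -75.1  60.4]
dark [375. 251.] 11 [380.1 -89.   60. ]
dark [363. 255.] 17 [406.4 -67.7  60.4]
dark [358. 262.] 13 [410.8 -43.2  60.5]
dark [370. 265.] 12 [381.7 -39.5  61.5]
dark [336. 421.] 49 [344.6 366.7  58.8]
```

```bash
cat > dk.py <<'E'
from h import *
from m import rect
th=np.radians(154.9); o=np.array([537,279.5]); R=np.array([[np.cos(th),np.sin(th)],[-np.sin(th),np.cos(th)]])
def run(n,W):
    P=W.reshape(-1,3); P=P[np.isfinite(P).all(1)]
    L=(P[:,:2]-o)@R.T; z=P[:,2]
    def ext(name,m): print(n,name,m.sum(),"x",np.round(np.percentile(L[m,0],[1,5,50,95,99]),1),"y",np.round(np.percentile(L[m,1],[1,5,50,95,99]),1),"z",np.round(np.median(z[m]),1))
    a=(abs(L[:,1])<130)
    ext("hi",a&(z>146)&(z<156)&(L[:,0]>40)&(L[:,0]<240))
    ext("lo",a&(z>82)&(z<90)&(L[:,0]>-20)&(L[:,0]<60))
    ext("apron",a&(z>6)&(z<11)&(L[:,0]<-20)&(L[:,0]>-180)&(abs(L[:,1])<90))
    for s in(1,-1):
        for x0 in(-115,-90,-65,-40): ext(f"rail{s}",(z>13)&(z<19)&(L[:,0]>x0)&(L[:,0]<x0+25)&(L[:,1]*s>20)&(L[:,1]*s<65))
    m=(z>10)&(z<80)&(L[:,0]>-12)&(L[:,0]<12)&(abs(L[:,1])<110)
    ext("front",m)
    r=rect(P[a&(z>146)&(z<156)&(L[:,0]>40)&(L[:,0]<240)][:,:2]); print("hi rect",r)
if __name__=="__main__":
    for n in("scene","side"): run(n,np.load(n+"0.npz")["W"])
E
sed -i 's/^for n in ("scene"/if __name__=="__main__":\n  for n in ("scene"/' m.py
python3 - <<'E'
s=open('m.py').read().split('\n'); i=[k for k,l in enumerate(s) if l.startswith('  for n')][0]
open('m.py','w').write('\n'.join(s[:i+1]+['  '+l for l in s[i+1:]]))
E
python3 dk.py
```

```text
scene hi 5319 x [ 67.8  72.1 132.  199.9 206.2] y [-101.1  -95.8  -18.1   85.7   96.6] z 149.6
scene lo 2378 x [ 2.   4.4 30.2 56.9 59.4] y [-100.9  -94.7  -14.6   87.7   98.1] z 83.9
scene apron 2715 x [-163.9 -159.2 -102.1  -28.9  -21.6] y [-59.5 -55.7  -3.3  50.7  60.3] z 7.3
scene rail1 55 x [-114.7 -112.8 -102.5  -91.1  -90.8] y [41.8 42.5 47.6 52.3 53.6] z 15.0
scene rail1 60 x [-89.1 -88.2 -77.7 -67.  -65.8] y [38.2 38.5 44.7 50.2 52.2] z 15.0
scene rail1 52 x [-64.2 -63.3 -52.4 -42.7 -41.1] y [36.2 37.  42.1 47.9 49.7] z 15.4
scene rail1 56 x [-39.8 -39.  -27.9 -16.3 -15.7] y [33.6 34.5 40.4 46.4 47.4] z 15.0
scene rail-1 72 x [-114.6 -113.2 -103.4  -91.8  -90.3] y [-53.8 -53.3 -48.1 -42.3 -41.7] z 14.6
scene rail-1 70 x [-89.5 -88.3 -77.7 -66.3 -65.3] y [-51.2 -50.6 -45.8 -39.6 -39.2] z 14.7
scene rail-1 65 x [-64.1 -62.8 -52.4 -41.9 -40.7] y [-49.2 -48.4 -43.4 -37.9 -36.6] z 14.7
scene rail-1 61 x [-39.7 -38.5 -28.6 -17.4 -16.1] y [-47.1 -46.4 -41.2 -35.5 -35.3] z 14.7
scene front 1812 x [-8.5  0.3  2.   8.1 11.2] y [-103.5 -102.6  -41.7   91.6  100.7] z 45.9
hi rect (array
[... 467 characters left out ...]
4 51.3 52.4] z 16.0
side rail1 50 x [-64.6 -63.2 -51.3 -41.3 -40.3] y [33.1 38.6 43.8 48.6 54.4] z 15.7
side rail1 5 x [-39.6 -39.5 -38.  -37.5 -37.4] y [37.4 38.  45.  46.7 46.8] z 15.1
side rail-1 44 x [-114.8 -114.4 -103.2  -91.4  -91.2] y [-51.1 -50.6 -45.8 -40.5 -39.2] z 15.6
side rail-1 48 x [-89.4 -88.7 -75.8 -67.  -65.5] y [-50.5 -49.9 -44.2 -38.3 -37. ] z 16.0
side rail-1 47 x [-63.7 -63.1 -52.5 -41.5 -40.7] y [-46.1 -45.8 -39.9 -35.  -26.8] z 15.2
side rail-1 8 x [-38.5 -38.3 -37.2 -35.9 -35.8] y [-45.6 -45.1 -39.9 -34.8 -34.3] z 15.4
side front 51 x [ 0.4  0.7  6.7 11.2 11.7] y [-101.9 -101.5 -100.3  -96.    28.1] z 47.4
hi rect (array([410.3, 338.2]), array([206.7, 145.7]), 65.1)
```

Call:
send_rows(series=[[85,[-0.7,-0.9,-0.3],[0,0,1]],[85,[-0.7,-0.95,-0.3],[0,0,0.2]],[85,[-0.67,-0.95,-0.4],[0,0,0]],[85,[0,0,0],[0,0,0]]])

```text
clock: 0.6
eef_pos: [537.9, -150.3, 195.0]
tool_rot: [-3.135, 0.001, 1.666]
force: [-0.5, 0.6, 0.0]
width: 85.2
gripper_force: 0.0
```

Call:
send_rows(series=[[85,[0,0,0],[0,0,0]],[85,[0,0,0],[0,0,0]]])

```text
clock: 0.85
eef_pos: [544.1, -143.2, 196.9]
tool_rot: [3.14, -0.001, 1.678]
force: [0.3, 0.0, -0.1]
width: 85.3
gripper_force: 0.0
```

Call:
send_rows(series=[[85,[-0.3,-0.42,0],[0,0,0]],[85,[0,0,-0.6],[0,0,0]],[85,[0,0,-0.6],[0,0,0]],[85,[0,0,-0.6],[0,0,0]],[85,[0,0,-0.6],[0,0,0]],[85,[0,0,-0.2],[0,0,0]],[85,[0,0,0],[0,0,0]],[85,[0,0,0],[0,0,0]]])

```text
clock: 1.85
eef_pos: [526.1, -170.0, 42.0]
tool_rot: [3.139, 0.001, 1.676]
force: [-0.6, 0.2, 0.6]
width: 85.1
gripper_force: 0.0
```

Call:
send_rows(series=[[45,[0,0,0],[0,0,0]],[45,[0,0,0],[0,0,0]],[45,[0,0,0],[0,0,0]],[45,[0,0,0],[0,0,0]],[45,[0,0,0],[0,0,0]],[45,[0,0,0],[0,0,0]]])

```text
clock: 2.6
eef_pos: [525.7, -170.2, 42.0]
tool_rot: [3.14, 0.001, 1.676]
force: [-0.3, 0.1, 6.9]
width: 58.9
gripper_force: 65.6
```

Call:
send_rows(series=[[45,[0,0,0.25],[0,0,0]],[45,[0,0,0.25],[0,0,0]],[45,[0,0,0],[0,0,0]],[45,[0,0,0],[0,0,0]],[45,[0,0,0],[0,0,0]]])

```text
clock: 3.22
eef_pos: [524.5, -169.8, 70.2]
tool_rot: [-3.141, -0.0, 1.675]
force: [-0.1, 1.0, -3.0]
width: 59.1
gripper_force: 65.8
```

Call:
send_rows(series=[[45,[0,0,0],[0,0,0]],[45,[0,0,0],[0,0,0]]])

```text
clock: 3.48
eef_pos: [524.7, -169.9, 70.4]
tool_rot: [-3.141, -0.0, 1.676]
force: [-0.1, 0.2, -3.4]
width: 59.2
gripper_force: 65.8
```

Pack B weighs about 3.3 N, so it is used. I'll put it back and heft C.

Call:
send_rows(series=[[45,[0,0,-0.25],[0,0,0]],[45,[0,0,-0.22],[0,0,0]],[45,[0,0,0],[0,0,0]],[45,[0,0,0],[0,0,0]],[85,[0,0,0],[0,0,0]],[85,[0,0,0],[0,0,0]],[85,[0,0,0],[0,0,0]],[85,[0,0,0],[0,0,0]]])

```text
clock: 4.47
eef_pos: [525.0, -170.0, 42.6]
tool_rot: [3.141, 0.0, 1.675]
force: [-1.1, 0.3, 0.6]
width: 84.9
gripper_force: 0.0
```

Call:
send_rows(series=[[85,[0,0,0.6],[0,0,0]],[85,[0,0,0.6],[0,0,0]],[85,[0,0,0.4],[0,0,0]],[85,[0.5,-0.37,0],[0,0,-1]],[85,[0.5,-0.37,0],[0,0,-1]],[85,[0.5,-0.37,0],[0,0,0]],[85,[0.5,-0.37,0],[0,0,0]],[85,[0,0,0],[0,0,0]]])

```text
clock: 5.48
eef_pos: [646.3, -260.9, 138.2]
tool_rot: [3.14, 0.002, 1.499]
force: [-0.9, -0.3, 0.2]
width: 85.0
gripper_force: 0.0
```

Call:
send_rows(series=[[85,[0,0,0],[0,0,0]]])

```text
clock: 5.6
eef_pos: [644.0, -258.1, 138.0]
tool_rot: [-3.14, -0.001, 1.501]
force: [-0.9, 0.5, 0.2]
width: 84.9
gripper_force: 0.0
```

Call:
send_rows(series=[[85,[0,0,-0.6],[0,0,0]],[85,[0,0,-0.6],[0,0,0]],[85,[0,0,-0.4],[0,0,0]],[85,[0,0,0],[0,0,0]],[45,[0,0,0],[0,0,0]],[45,[0,0,0],[0,0,0]],[45,[0,0,0],[0,0,0]],[45,[0,0,0],[0,0,0]]])

```text
clock: 6.6
eef_pos: [645.9, -259.0, 44.5]
tool_rot: [3.139, 0.001, 1.501]
force: [-0.5, -0.0, 6.5]
width: 58.9
gripper_force: 67.5
```

Call:
send_rows(series=[[45,[0,0,0],[0,0,0]],[45,[0,0,0.25],[0,0,0]],[45,[0,0,0.25],[0,0,0]],[45,[0,0,0],[0,0,0]],[45,[0,0,0],[0,0,0]],[45,[0,0,0],[0,0,0]]])

```text
clock: 7.35
eef_pos: [644.4, -258.5, 71.8]
tool_rot: [-3.14, -0.0, 1.501]
force: [0.9, -0.1, -3.5]
width: 59.2
gripper_force: 66.7
```

Call:
send_rows(series=[[45,[0,0,0],[0,0,0]],[45,[0,0,0],[0,0,0]]])

```text
clock: 7.6
eef_pos: [644.8, -258.7, 72.2]
tool_rot: [-3.141, -0.0, 1.501]
force: [0.6, -0.2, -3.1]
width: 59.1
gripper_force: 66.7
```

Pack C weighs about 3.2 N and is also used, so A must be the full one.

Call:
send_rows(series=[[45,[0,0,-0.25],[0,0,0]],[45,[0,0,-0.22],[0,0,0]],[45,[0,0,0],[0,0,0]],[45,[0,0,0],[0,0,0]],[85,[0,0,0],[0,0,0]],[85,[0,0,0],[0,0,0]],[85,[0,0,0],[0,0,0]],[85,[0,0,0],[0,0,0]]])

```text
clock: 8.6
eef_pos: [644.9, -258.8, 44.3]
tool_rot: [3.141, -0.0, 1.501]
force: [0.3, -0.6, 0.2]
width: 84.8
gripper_force: 0.0
```

Call:
send_rows(series=[[85,[0,0,0.6],[0,0,0]],[85,[0,0,0.6],[0,0,0]],[85,[0,0,0.4],[0,0,0]],[85,[-0.7,0.45,0],[0,0,-0.28]],[85,[-0.7,0.45,0],[0,0,0]],[85,[-0.7,0.45,0],[0,0,0]],[85,[-0.7,0.45,0],[0,0,0]],[85,[-0.7,0.45,0],[0,0,0]]])

```text
clock: 9.6
eef_pos: [433.8, -123.0, 140.7]
tool_rot: [3.14, -0.0, 1.477]
force: [-0.2, -0.3, -0.6]
width: 85.2
gripper_force: 0.0
```

Call:
send_rows(series=[[85,[-0.7,0.4,0],[0,0,0]],[85,[0,0,0],[0,0,0]],[85,[0,0,0],[0,0,0]]])

```text
clock: 9.98
eef_pos: [394.4, -100.1, 140.7]
tool_rot: [3.139, 0.0, 1.477]
force: [-1.0, -0.2, 0.5]
width: 84.9
gripper_force: 0.0
```

Run:
```python
from h import *
s=sensors.read_state(); print(s["eef_pos"],s["tool_rot"],s["qpos"])
d=get_image("wrist"); cv2.imwrite("pics/w1.png",d["img"][:,:,::-1]); W=cloud(d)
from m import rect
m=((W[...,2]>53)&(W[...,2]<63)).astype(np.uint8)
k,l,st,ce=cv2.connectedComponentsWithStats(m)
for i in range(1,k):
    if st[i,4]>500: print(np.round(ce[i]),st[i,4],rect(W[l==i][:,:2]),np.nanmedian(W[l==i][:,2]))
```

```text
[ 394.40701228 -100.11885585  140.70047079] [3.13892188e+00 3.35036580e-04 1.47661521e+00] [ 0.14136612  0.49355015  0.05300404  2.27304747 -0.06858065  0.37368906
  0.15766721]
[308. 234.] 17656 (array([391.5, -97.1]), array([138.8,  59.8]), 84.4) 60.2661370634512
[500. 291.] 10525 (array([ 523. , -155.3]), array([115.6,  60.2]), 96.1) 60.20671023297197
[620. 385.] 4294 (array([ 636.7, -260.4]), array([148.2,  43.3]), 103.3) 60.27920380189077
```

View pics/w1.png

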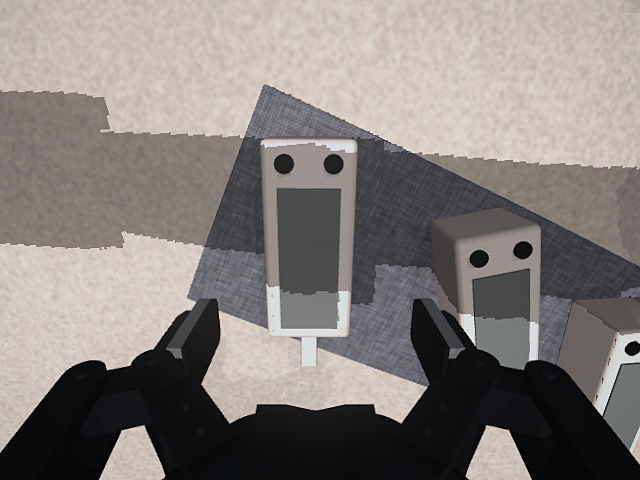

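The wrist view has pack A centred at (308,234) with its tab at (308,352), and B upright at (500,291). I'll grasp A at (391.5,-97).

Call:
send_rows(series=[[85,[-0.03,0.03,-0.6],[0,0,0]],[85,[0,0,-0.4],[0,0,0]],[85,[0,0,0],[0,0,0]]])

```text
clock: 10.4
eef_pos: [391.7, -96.6, 89.8]
tool_rot: [-3.134, -0.006, 1.474]
force: [-0.5, -0.3, 0.1]
width: 84.9
gripper_force: 0.0
```

Run:
```python
from h import *
s=sensors.read_state(); print(s["eef_pos"],s["tool_rot"],s["qpos"])
```

```text
[391.65773378 -96.59579297  89.84863569] [-3.13350002 -0.00599513  1.4744676 ] [ 0.08330894  0.61430589  0.13424287  2.30902089 -0.34595493  0.24517951
  0.43399598]
```

Joint 6 is near its lower limit here. Leaning the tool about its closing axis keeps the pads parallel to the pack's sides and moves the wrist off that limit, so I'll go up, tilt and descend again.

Call:
send_rows(series=[[85,[0,0,0.5],[0,0,0]],[85,[0,0,0.5],[0,0,0]],[85,[0,0,0],[0.5,-0.05,0]],[85,[0,0,0],[0.5,-0.05,0]],[85,[0,0,0],[0.5,-0.05,0]],[85,[0,0,0],[0.5,-0.05,0]],[85,[0,0,0],[0.5,-0.05,0]],[85,[0,0,0],[0.5,-0.05,0]]])

```text
clock: 11.4
eef_pos: [391.4, -97.3, 151.5]
tool_rot: [-3.137, -0.269, 1.476]
force: [0.3, -0.3, -0.2]
width: 85.1
gripper_force: 0.0
```

Call:
send_rows(series=[[85,[0,0,0],[0.5,-0.05,0]],[85,[0,0,0],[0.5,-0.05,0]],[85,[0,0,0],[0,0,0]]])

```text
clock: 11.78
eef_pos: [391.1, -97.9, 151.0]
tool_rot: [-3.136, -0.356, 1.474]
force: [-0.4, 0.6, -0.5]
width: 85.0
gripper_force: 0.0
```

```bash
cat > s.py <<'E'
from h import *
from scipy.spatial.transform import Rotation as Ro
s=sensors.read_state(); R=Ro.from_euler("xyz",s["tool_rot"]).as_matrix()
print(np.round(s["eef_pos"],1),"toolz",np.round(R[:,2],3),"tooly",np.round(R[:,1],3),"q",np.round(s["qpos"],2),"f",np.round(s["force"],1),"w",round(s["width"],1),s["clock"])
E
python3 s.py
```

```text
[391.1 -97.9 151. ] toolz [ 0.028  0.347 -0.937] tooly [ 0.995 -0.095 -0.005] q [ 0.51  0.54 -0.09  2.2  -0.53  0.59  0.81] f [-0.4  0.6 -0.5] w 85.0 11.775
```

Call:
send_rows(series=[[85,[0,0,0],[-0.8,0.07,0]],[85,[0,0,0],[-0.8,0.07,0]],[85,[0,0,0],[-0.8,0.07,0]],[85,[0,0,0],[-0.8,0.07,0]],[85,[0,0,0],[-0.8,0.07,0]],[85,[0,0,0],[-0.8,0.07,0]],[85,[0,0,0],[-0.8,0.07,0]],[85,[0,0,0],[-0.8,0.07,0]]])

```text
clock: 12.78
eef_pos: [391.7, -95.7, 151.5]
tool_rot: [3.141, 0.205, 1.477]
force: [-1.1, -0.5, -1.1]
width: 85.1
gripper_force: 0.0
```

Call:
send_rows(series=[[85,[0,0,0],[-0.8,0.07,0]],[85,[0,0,0],[-0.7,0.07,0]],[85,[0,0,0],[0,0,0]]])

```text
clock: 13.15
eef_pos: [391.6, -94.6, 150.8]
tool_rot: [-3.14, 0.335, 1.481]
force: [-0.9, 0.6, 0.1]
width: 85.1
gripper_force: 0.0
```

```bash
python3 s.py
```

```text
[391.6 -94.6 150.8] toolz [-0.031 -0.327 -0.944] tooly [ 0.996 -0.09  -0.001] q [-0.56  0.6   0.67  2.3  -0.07  0.37 -0.  ] f [-0.9  0.6  0.1] w 85.1 13.15
```

Call:
send_rows(series=[[85,[0,0,0],[0.8,-0.07,0]],[85,[0,0,0],[0.8,-0.07,0]],[85,[0,0,0],[0.8,-0.07,0]],[85,[0,0,0],[0.8,-0.07,0]],[85,[0,0,0],[0.8,-0.07,0]],[85,[0,0,0],[0.8,-0.07,0]],[85,[0,0,0],[0.8,-0.07,0]],[85,[0,0,0],[0.8,-0.07,0]]])

```text
clock: 14.15
eef_pos: [391.2, -97.1, 151.8]
tool_rot: [-3.139, -0.228, 1.476]
force: [-0.2, 0.3, -1.0]
width: 84.9
gripper_force: 0.0
```

Call:
send_rows(series=[[85,[0,-0.15,0],[0.8,-0.07,0]],[85,[0,0,-0.4],[0.7,-0.07,0]],[85,[0,0,-0.4],[0,0,0]],[85,[0,0,-0.2],[0,0,0]],[85,[0,0,0],[0,0,0]]])

```text
clock: 14.78
eef_pos: [390.7, -105.2, 90.8]
tool_rot: [-3.136, -0.358, 1.476]
force: [0.2, -0.1, -0.2]
width: 84.3
gripper_force: 0.0
```

```bash
python3 s.py
```

```text
[ 390.7 -105.2   90.8] toolz [ 0.028  0.35  -0.936] tooly [ 0.996 -0.092 -0.005] q [ 0.58  0.68 -0.17  2.22 -0.55  0.44  0.87] f [ 0.2 -0.1 -0.2] w 84.3 14.775
```

Call:
send_rows(series=[[85,[0,0,-0.25],[0,0,0]],[85,[0,0,-0.25],[0,0,0]],[85,[0,0,-0.22],[0,0,0]],[85,[0,0,0],[0,0,0]],[85,[0,0,0],[0,0,0]]])

```text
clock: 15.4
eef_pos: [391.1, -105.0, 48.0]
tool_rot: [-3.137, -0.358, 1.477]
force: [-0.1, -0.7, 0.3]
width: 84.9
gripper_force: 0.0
```

```bash
python3 s.py
```

```text
[ 391.1 -105.    48. ] toolz [ 0.028  0.349 -0.937] tooly [ 0.996 -0.092 -0.004] q [ 0.61  0.77 -0.22  2.23 -0.58  0.33  0.92] f [-0.1 -0.7  0.3] w 84.9 15.4
```

Call:
send_rows(series=[[45,[0,0,0],[0,0,0]],[45,[0,0,0],[0,0,0]],[45,[0,0,0],[0,0,0]],[45,[0,0,0],[0,0,0]],[45,[0,0,0],[0,0,0]],[45,[0,0,0.2],[0,0,0]],[45,[0,0,0.3],[0,0,0]],[45,[0,0,0],[0,0,0]]])

```text
clock: 16.4
eef_pos: [391.5, -105.5, 78.4]
tool_rot: [-3.139, -0.356, 1.478]
force: [0.2, -0.3, -7.2]
width: 59.0
gripper_force: 68.2
```

Call:
send_rows(series=[[45,[0,0,0],[0,0,0]],[45,[0,0,0],[0,0,0]],[45,[0,0,0],[0,0,0]]])

```text
clock: 16.77
eef_pos: [390.6, -104.9, 77.1]
tool_rot: [-3.136, -0.358, 1.477]
force: [-0.0, -0.2, -5.6]
width: 58.6
gripper_force: 68.2
```

```bash
python3 s.py
```

```text
[ 390.6 -104.9   77.1] toolz [ 0.027  0.35  -0.936] tooly [ 0.996 -0.092 -0.006] q [ 0.59  0.71 -0.19  2.23 -0.57  0.41  0.89] f [-0.  -0.2 -5.6] w 58.6 16.775
```

It weighs 5.6 N, so this is the full pack. Now lift it, carry it out and turn it toward the apron.

Call:
send_rows(series=[[45,[0,0,0.5],[0,0,0]],[45,[0.1,0.1,0.5],[0,0,0]],[45,[0.3,0.3,0.5],[0,0,0]],[45,[0.27,0.38,0.1],[0,0,0.8]],[45,[0.27,0.38,0],[0,0,0.8]],[45,[0.27,0.38,0],[0,0,0.8]],[45,[0.27,0.38,0],[0,0,0.8]],[45,[0,0,0],[0,0,0]]])

```text
clock: 17.77
eef_pos: [480.3, 13.1, 173.2]
tool_rot: [-3.137, -0.36, 1.762]
force: [-0.0, -0.3, -6.7]
width: 58.9
gripper_force: 69.0
```

```bash
python3 s.py
```

```text
[480.3  13.1 173.2] toolz [-0.072  0.345 -0.936] tooly [ 0.981  0.191 -0.004] q [ 0.23  0.58 -0.13  1.98 -0.4   0.74  0.63] f [-0.  -0.3 -6.7] w 58.9 17.775
```

Call:
send_rows(series=[[45,[0.2,0.3,0],[0,0,0.9]],[45,[0.2,0.3,0],[0,0,0.9]],[45,[0.2,0.3,0],[0,0,0.9]],[45,[0.2,0.3,0],[0,0,0.9]],[45,[0.2,0.3,0],[0,0,0.9]],[45,[0.2,0.3,0],[0,0,0.9]],[45,[0.2,0.3,0],[0,0,0.9]],[45,[0.2,0.3,0],[0,0,0.9]]])

```text
clock: 18.77
eef_pos: [574.9, 153.3, 172.4]
tool_rot: [-3.133, -0.359, 2.385]
force: [-0.7, -0.5, -6.3]
width: 58.7
gripper_force: 69.0
```

Call:
send_rows(series=[[45,[0.2,0.3,0],[0,0,0.9]],[45,[0.2,0.3,0],[0,0,0.9]],[45,[0.2,0.3,0],[0,0,0.9]],[45,[0.2,0.3,0],[0,0,0.9]],[45,[0,0,0],[0,0,0]],[45,[0,0,0],[0,0,0]]])

```text
clock: 19.52
eef_pos: [622.8, 224.4, 172.3]
tool_rot: [-3.133, -0.359, 2.697]
force: [-1.1, -0.5, -7.1]
width: 59.0
gripper_force: 68.9
```

```bash
python3 s.py
python3 - <<'E'
from h import *
from m import rect
import dk
for n in("scene","side"):
    d=get_image(n); cv2.imwrite(f"pics/{n}1.png",d["img"][:,:,::-1]); W=cloud(d); z=W[...,2]
    L=(W[...,:2]-dk.o)@dk.R.T
    m=(z>165)&(z<195)&(L[...,0]>-200)&(L[...,0]<0)&(abs(L[...,1])<60)&(d["img"].min(-1)>60)
    for h in (170,175,180,185,190): print(n,h,(m&(abs(z-h)<2.5)).sum())
E
```

```text
[622.8 224.4 172.3] toolz [-0.321  0.143 -0.936] tooly [ 0.428  0.904 -0.008] q [-0.16  0.89 -0.25  1.27 -0.06  1.27  0.81] f [-1.1 -0.5 -7.1] w 59.0 19.525
scene 170 283
scene 175 247
scene 180 972
scene 185 310
scene 190 4
side 170 85
side 175 84
side 180 469
side 185 892
side 190 37
```

View pics/scene1.png

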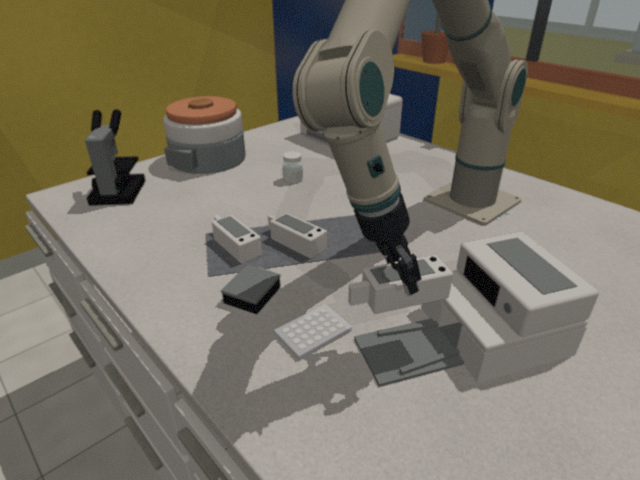

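The pack is held level at about (410,285), above the apron with its front toward the bay. B and C still stand at (298,235) and (236,238). Next I'll measure the held pack's pose.

```bash
cat > pk.py <<'E'
from h import *
from m import rect
import dk,sys
lo,hi=float(sys.argv[1]),float(sys.argv[2])
for n in("scene","side"):
    d=get_image(n); W=cloud(d); z=W[...,2]; L=(W[...,:2]-dk.o)@dk.R.T
    # white/grey top: exclude near-black gripper
    m=(z>lo)&(z<hi)&(L[...,0]>-260)&(L[...,0]<40)&(abs(L[...,1])<48)&(d["img"].max(-1)>55)
    m=cv2.morphologyEx(m.astype(np.uint8),cv2.MORPH_OPEN,np.ones((3,3)))>0
    k,l,st,ce=cv2.connectedComponentsWithStats(m.astype(np.uint8)); 
    m=np.isin(l,[i for i in range(1,k) if st[i,4]>60])
    P=np.c_[L[m],z[m]]; c=np.median(P,0)
    for _ in range(4):
        A=np.c_[P[:,:2],np.ones(len(P))]; q=np.linalg.lstsq(A,P[:,2],rcond=None)[0]; e=abs(A@q-P[:,2]); P=P[e<max(2,np.percentile(e,85))]
    print(n,len(P),"rect(dock)",rect(P[:,:2]),"slopes",np.round(q[:2],3),"z",np.median(P[:,2]))
E
python3 pk.py 165 195
```

```text
scene 1056 rect(dock) (array([-94.1,   5. ]), array([140.7,  72. ]), 177.1) slopes [0.003 0.052] z 182.11785402501366
side 928 rect(dock) (array([-84.5,  11.3]), array([128.4,  67. ]), 3.3) slopes [-0.021  0.008] z 183.78151822063825
```

Call:
send_rows(series=[[45,[0.1,0.2,0],[0,0,0.1]],[45,[0,0,-0.4],[0,0,0]],[45,[0,0,-0.4],[0,0,0]],[45,[0,0,-0.4],[0,0,0]],[45,[0,0,-0.3],[0,0,0]],[45,[0,0,-0.2],[0,0,0]],[45,[0,0,0],[0,0,0]],[45,[0,0,0],[0,0,0]]])

```text
clock: 20.72
eef_pos: [630.3, 238.5, 72.4]
tool_rot: [-3.138, -0.357, 2.708]
force: [-0.4, 1.0, -6.6]
width: 58.9
gripper_force: 68.8
```

```bash
python3 s.py; python3 pk.py 64 95
python3 - <<'E'
from h import *
d=get_image("scene"); a=cv2.resize(d["img"][230:400,320:500],None,fx=2.2,fy=2.2,interpolation=3)
d=get_image("side"); b=cv2.resize(d["img"][270:440,170:350],None,fx=2.2,fy=2.2,interpolation=3)
cv2.imwrite("pics/c2.png",np.hstack([a,b])[:,:,::-1])
E
```

```text
[630.3 238.5  72.4] toolz [-0.319  0.143 -0.937] tooly [ 0.419  0.908 -0.004] q [-0.17  1.02 -0.24  1.28 -0.04  1.13  0.83] f [-0.4  1.  -6.6] w 58.9 20.725
scene 1660 rect(dock) (array([-62.3,   0.1]), array([204.6,  95.9]), 180.0) slopes [0.016 0.012] z 82.44813088768205
side 1182 rect(dock) (array([-57.1,   0.2]), array([182.5,  95.9]), 179.9) slopes [0.013 0.01 ] z 83.70232358580449
```

View pics/c2.png

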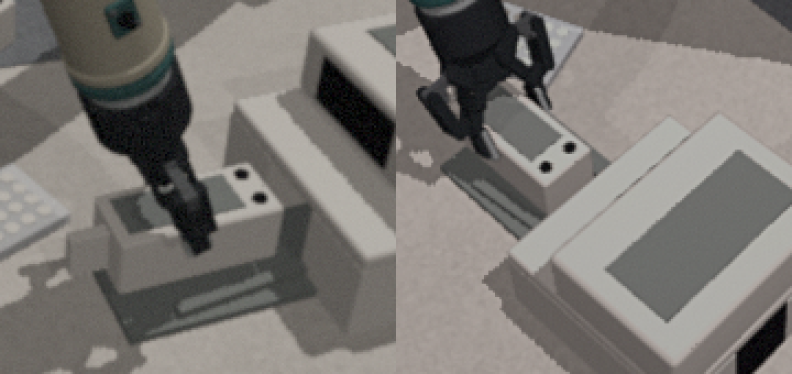

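The pack hovers about 19 mm above the floor, lined up between the rails, with its dots at the hood end. I'll check its lateral position from the dots.

```bash
cat > dots.py <<'E'
from h import *
import dk,sys
lo,hi,x0,x1=map(float,sys.argv[1:])
for n in("scene","side"):
    d=get_image(n); W=cloud(d); L=(W[...,:2]-dk.o)@dk.R.T
    m=(W[...,2]>lo)&(W[...,2]<hi)&(d["img"].max(-1)<75)&(L[...,0]>x0)&(L[...,0]<x1)&(abs(L[...,1])<40)
    k,l,st,ce=cv2.connectedComponentsWithStats(m.astype(np.uint8))
    for i in range(1,k):
        if 3<st[i,4]<60: print(n,np.round(ce[i]),st[i,4],np.round(L[l==i].mean(0),1))
print(np.round((sensors.read_state()["eef_pos"][:2]-dk.o)@dk.R.T,1))
E
python3 dots.py 76 92 -70 -20
```

```text
scene [429. 309.] 17 [-40.2  11.5]
scene [438. 320.] 20 [-40.2 -18.5]
side [249. 337.] 18 [-37.9  13.1]
side [238. 346.] 17 [-38.4 -16.3]
[-101.7   -2.1]
```

Call:
send_rows(series=[[45,[-0.02,-0.04,-0.15],[0,0,0]],[45,[0,0,-0.12],[0,0,0]],[45,[0,0,0],[0,0,0]],[45,[0,0,0],[0,0,0]]])

```text
clock: 21.52
eef_pos: [628.4, 235.9, 55.2]
tool_rot: [-3.136, -0.358, 2.708]
force: [0.6, 0.3, -5.8]
width: 59.0
gripper_force: 69.0
```

```bash
python3 s.py; python3 dots.py 58 76 -70 -20
```

```text
[628.4 235.9  55.2] toolz [-0.32   0.143 -0.936] tooly [ 0.419  0.908 -0.005] q [-0.17  1.03 -0.24  1.29 -0.04  1.1   0.83] f [ 0.6  0.3 -5.8] w 59.0 21.525
scene [428. 315.] 16 [-39.3  14.5]
scene [436. 326.] 18 [-39.3 -15.4]
side [250. 341.] 16 [-37.9  15.9]
side [240. 350.] 18 [-38.4 -13.5]
[-101.4    0.6]
```

Call:
send_rows(series=[[45,[0,0,-0.03],[0,0,0]],[45,[0,0,0],[0,0,0]],[45,[0,0,-0.02],[0,0,0]],[45,[0,0,0],[0,0,0]]])

```text
clock: 22.12
eef_pos: [628.5, 235.8, 53.4]
tool_rot: [-3.137, -0.358, 2.708]
force: [-0.5, -1.9, 1.5]
width: 58.5
gripper_force: 69.8
```

Call:
send_rows(series=[[85,[0,0,0],[0,0,0]],[85,[0,0,0],[0,0,0]],[85,[0,0,0],[0,0,0]],[85,[0,0,0],[0,0,0]],[85,[0,0,0.2],[0,0,0]],[85,[0,0,0.4],[0,0,0]],[85,[0,0,0.5],[0,0,0]],[85,[0,0,0.4],[0,0,0]]])

```text
clock: 23.12
eef_pos: [629.3, 236.2, 145.8]
tool_rot: [-3.139, -0.356, 2.708]
force: [0.5, 0.2, -0.6]
width: 85.0
gripper_force: 0.0
```

Call:
send_rows(series=[[85,[0.3,-0.15,0],[-0.34,-0.74,0]],[85,[0.3,-0.15,0],[-0.34,-0.74,0]],[85,[0.3,-0.13,0],[-0.34,-0.74,0]],[85,[0.3,-0.12,0],[-0.34,-0.74,0]],[85,[0,0,0],[-0.34,-0.74,0]],[60,[0,0,0],[0,0,0]],[60,[0,0,0],[0,0,0]]])

```text
clock: 24.0
eef_pos: [701.0, 202.9, 143.6]
tool_rot: [-3.138, -0.002, 2.708]
force: [0.6, -0.1, 0.4]
width: 59.9
gripper_force: 0.0
```

```bash
python3 s.py; python3 dots.py 58 76 -70 -20
python3 - <<'E'
from h import *
import dk
from m import rect
o=[]
for n in("scene","side"):
    d=get_image(n); W=cloud(d); z=W[...,2]; L=(W[...,:2]-dk.o)@dk.R.T
    m=(z>47)&(z<58)&(L[...,0]>-215)&(L[...,0]<-172)&(abs(L[...,1])<30); print(n,"tab",m.sum(),rect(L[m]) if m.sum()>3 else 0)
    m=(z>59)&(z<67)&(L[...,0]>-175)&(L[...,0]<-5)&(abs(L[...,1])<45); print(n,"top",m.sum(),rect(L[m]),np.median(z[m]))
    o.append(cv2.resize(d["img"][220:420,320:520] if n=="scene" else d["img"][240:440,150:350],None,fx=1.9,fy=1.9))
cv2.imwrite("pics/c3.png",np.hstack(o)[:,:,::-1])
E
```

```text
[701.  202.9 143.6] toolz [-0.003 -0.002 -1.   ] tooly [ 0.42   0.907 -0.003] q [-0.26  0.86 -0.12  1.35  0.11  0.95  0.73] f [ 0.6 -0.1  0.4] w 59.9 24.0
scene [427. 316.] 16 [-40.3  13.9]
scene [435. 326.] 21 [-40.2 -16.1]
side [250. 341.] 15 [-38.1  15.7]
side [240. 350.] 18 [-38.8 -13.5]
[-181.3    0.3]
scene tab 102 (array([-184.2,   -0.7]), array([24.7, 13.7]), 176.7)
scene top 1863 (array([-94.2,  -1. ]), array([139.8,  62.5]), 180.0) 62.740545606428554
side tab 54 (array([-183.7,    1.3]), array([21.9, 13. ]), 179.9)
side top 1353 (array([-93.9,   0.8]), array([142.2,  60.7]), 179.2) 63.74652340108105
```

View pics/c3.png

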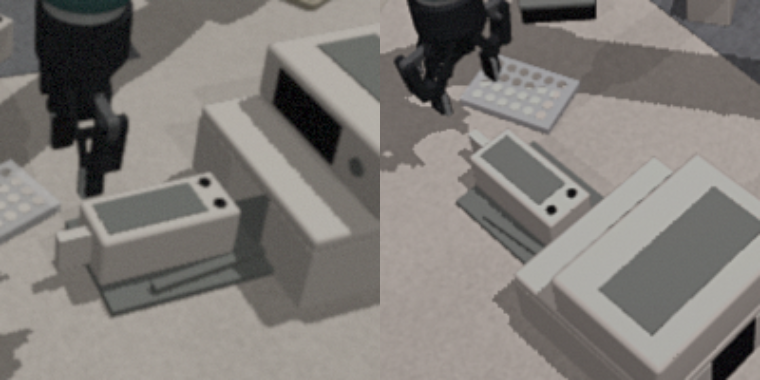

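The pack sits flat and released on the apron, about -95 mm in x and centred, with its tab at the left end. The gripper is above the tab, so I'll descend and grip it.

Call:
send_rows(series=[[60,[0.03,-0.015,-0.4],[0,0,0]],[60,[0,0,-0.4],[0,0,0]],[60,[0,0,-0.4],[0,0,0]],[60,[0,0,-0.35],[0,0,0]],[60,[0,0,-0.16],[0,0,0]],[60,[0,0,0],[0,0,0]],[60,[0,0,0],[0,0,0]]])

```text
clock: 25.08
eef_pos: [703.0, 202.1, 40.8]
tool_rot: [-3.139, -0.001, 2.708]
force: [-0.3, -0.2, 0.1]
width: 60.3
gripper_force: 0.0
```

Call:
send_rows(series=[[5,[0,0,0],[0,0,0]],[5,[0,0,0],[0,0,0]],[5,[0,0,0],[0,0,0]],[5,[0,0,0],[0,0,0]],[5,[0,0,0],[0,0,0]],[5,[0,0,0],[0,0,0]],[5,[0,0,0],[0,0,0]]])

```text
clock: 25.95
eef_pos: [702.6, 201.9, 40.4]
tool_rot: [-3.138, -0.002, 2.708]
force: [-0.6, -1.0, 5.3]
width: 11.5
gripper_force: 59.9
```

```bash
python3 s.py; python3 dots.py 58 76 -70 -20
```

```text
[702.6 201.9  40.4] toolz [-0.003 -0.002 -1.   ] tooly [ 0.42   0.907 -0.004] q [-0.26  0.98 -0.11  1.38  0.13  0.78  0.72] f [-0.6 -1.   5.3] w 11.5 25.95
scene [427. 315.] 16 [-40.1  14.5]
scene [435. 326.] 20 [-40.3 -15.8]
side [250. 341.] 14 [-38.2  16. ]
side [240. 350.] 18 [-38.6 -13.7]
[-182.9    0. ]
```

Call:
send_rows(series=[[5,[-0.11,0.0515,0],[0,0,0]],[5,[-0.11,0.0515,0],[0,0,0]],[5,[-0.11,0.0515,0],[0,0,0]],[5,[-0.11,0.0515,0],[0,0,0]],[5,[-0.11,0.0515,0],[0,0,0]],[5,[-0.11,0.0515,0],[0,0,0]],[5,[-0.11,0.0515,0],[0,0,0]],[5,[0,0,0],[0,0,0]]])

```text
clock: 27.05
eef_pos: [655.6, 224.3, 40.3]
tool_rot: [-3.138, -0.003, 2.709]
force: [1.0, -1.3, 5.7]
width: 11.5
gripper_force: 60.0
```

```bash
cat > f.py <<'E'
from h import *
import dk
s=sensors.read_state(); f=s["force"]; print("dock xy",np.round((s["eef_pos"][:2]-dk.o)@dk.R.T,1),"z",round(s["eef_pos"][2],1),"F dock",np.round(dk.R@f[:2],1),"fz",round(f[2],1),"tq",np.round(s["torque"],2),"w",round(s["width"],1),"yaw",round(s["tool_rot"][2],3))
E
python3 f.py
```

```text
dock xy [-130.8   -0.4] z 40.3 F dock [-1.5  0.7] fz 5.7 tq [-0.05 -0.43 -0.  ] w 11.5 yaw 2.709
```

Call:
send_rows(series=[[5,[-0.06,0.028,0],[0,0,0]],[5,[-0.06,0.028,0],[0,0,0]],[5,[-0.06,0.028,0],[0,0,0]],[5,[-0.06,0.028,0],[0,0,0]],[5,[-0.06,0.028,0],[0,0,0]],[5,[-0.06,0.028,0],[0,0,0]]])

```text
clock: 27.8
eef_pos: [635.6, 233.4, 40.3]
tool_rot: [-3.139, -0.0, 2.707]
force: [5.3, -2.5, 4.5]
width: 11.2
gripper_force: 59.8
```

```bash
python3 f.py
```

```text
dock xy [-108.8   -0. ] z 40.3 F dock [-5.8  0. ] fz 4.5 tq [-0.3  -0.98  0.  ] w 11.2 yaw 2.707
```

Call:
send_rows(series=[[5,[-0.03,0.014,0],[0,0,0]],[5,[-0.03,0.014,0],[0,0,0]],[5,[-0.03,0.014,0],[0,0,0]]])

```text
clock: 28.18
eef_pos: [630.2, 235.9, 40.3]
tool_rot: [-3.139, -0.0, 2.707]
force: [4.7, -3.0, 4.2]
width: 11.7
gripper_force: 59.8
```

```bash
python3 f.py
```

```text
dock xy [-1.029e+02 -1.000e-01] z 40.3 F dock [-5.5  0.8] fz 4.2 tq [-0.3  -0.93 -0.05] w 11.7 yaw 2.707
```

Call:
send_rows(series=[[5,[-0.03,0.014,0],[0,0,0]],[5,[-0.03,0.014,0],[0,0,0]],[5,[-0.03,0.014,0],[0,0,0]]])

```text
clock: 28.55
eef_pos: [624.9, 238.4, 40.3]
tool_rot: [-3.139, -0.0, 2.707]
force: [4.7, -1.6, 4.1]
width: 11.0
gripper_force: 59.8
```

```bash
python3 f.py
```

```text
dock xy [-97.   -0.1] z 40.3 F dock [-4.9 -0.6] fz 4.1 tq [-0.26 -0.96 -0.01] w 11.0 yaw 2.707
```

Call:
send_rows(series=[[5,[-0.015,0.007,0],[0,0,0]],[5,[-0.015,0.007,0],[0,0,0]],[5,[-0.015,0.007,0],[0,0,0]]])

```text
clock: 28.92
eef_pos: [622.2, 239.6, 40.3]
tool_rot: [-3.139, -0.0, 2.707]
force: [6.2, -2.8, 5.5]
width: 11.0
gripper_force: 59.8
```

```bash
python3 f.py
```

```text
dock xy [-94.1   0. ] z 40.3 F dock [-6.8 -0.1] fz 5.5 tq [-0.29 -0.94  0.01] w 11.0 yaw 2.707
```

Call:
send_rows(series=[[5,[-0.015,0.007,0],[0,0,0]],[5,[-0.015,0.007,0],[0,0,0]],[5,[-0.015,0.007,0],[0,0,0]]])

```text
clock: 29.3
eef_pos: [619.5, 240.8, 40.3]
tool_rot: [-3.139, -0.0, 2.707]
force: [5.2, -2.0, 5.6]
width: 11.3
gripper_force: 59.8
```

```bash
python3 f.py
```

```text
dock xy [-91.1   0. ] z 40.3 F dock [-5.6 -0.4] fz 5.6 tq [-0.3  -0.94 -0.01] w 11.3 yaw 2.707
```

Call:
send_rows(series=[[5,[-0.015,0.007,0],[0,0,0]],[5,[-0.015,0.007,0],[0,0,0]],[5,[-0.015,0.007,0],[0,0,0]]])

```text
clock: 29.68
eef_pos: [617.1, 242.0, 40.3]
tool_rot: [-3.139, 0.0, 2.707]
force: [6.8, -2.8, 2.7]
width: 11.2
gripper_force: 59.7
```

```bash
python3 f.py
```

```text
dock xy [-88.4   0. ] z 40.3 F dock [-7.3 -0.3] fz 2.7 tq [-0.42 -1.28  0.  ] w 11.2 yaw 2.707
```

Call:
send_rows(series=[[5,[-0.015,0.007,0],[0,0,0]],[5,[-0.015,0.007,0],[0,0,0]]])

```text
clock: 29.92
eef_pos: [615.8, 242.3, 40.3]
tool_rot: [-3.139, 0.001, 2.706]
force: [7.3, -4.0, 3.8]
width: 11.0
gripper_force: 59.7
```

```bash
python3 f.py
```

```text
dock xy [-87.2   0.2] z 40.3 F dock [-8.3  0.5] fz 3.8 tq [-0.42 -1.29 -0.11] w 11.0 yaw 2.706
```

The force rose by about 2.5 N near TCP x = -89, so the carriage is engaged and the stop should be around -79.

Call:
send_rows(series=[[5,[-0.015,0.007,0],[0,0,0]],[5,[-0.015,0.007,0],[0,0,0]],[5,[-0.015,0.007,0],[0,0,0]],[5,[-0.015,0.007,0],[0,0,0]]])

```text
clock: 30.42
eef_pos: [612.3, 243.8, 40.3]
tool_rot: [-3.139, 0.001, 2.706]
force: [6.8, -2.1, 4.1]
width: 10.9
gripper_force: 59.7
```

```bash
python3 f.py
```

```text
dock xy [-83.3   0.3] z 40.3 F dock [-7.1 -1. ] fz 4.1 tq [-0.47 -1.27 -0.08] w 10.9 yaw 2.706
```

Call:
send_rows(series=[[5,[-0.015,0.007,0],[0,0,0]],[5,[-0.015,0.007,0],[0,0,0]]])

```text
clock: 30.68
eef_pos: [610.5, 244.7, 40.3]
tool_rot: [-3.139, 0.001, 2.706]
force: [7.4, -3.4, 4.1]
width: 11.3
gripper_force: 59.7
```

```bash
python3 f.py
```

```text
dock xy [-81.3   0.3] z 40.3 F dock [-8.2 -0.1] fz 4.1 tq [-0.51 -1.3  -0.14] w 11.3 yaw 2.706
```

Call:
send_rows(series=[[5,[-0.015,0.007,0],[0,0,0]],[5,[-0.015,0.007,0],[0,0,0]]])

```text
clock: 30.92
eef_pos: [608.7, 245.5, 40.3]
tool_rot: [-3.139, 0.001, 2.706]
force: [7.0, -3.4, 3.8]
width: 11.1
gripper_force: 59.7
```

```bash
python3 f.py
```

```text
dock xy [-79.4   0.3] z 40.3 F dock [-7.8  0.1] fz 3.8 tq [-0.48 -1.26 -0.13] w 11.1 yaw 2.706
```

Call:
send_rows(series=[[5,[-0.01,0.005,0],[0,0,0]],[5,[-0.01,0.005,0],[0,0,0]]])

```text
clock: 31.18
eef_pos: [607.9, 246.0, 40.3]
tool_rot: [-3.139, 0.002, 2.706]
force: [7.9, -4.0, 3.1]
width: 11.1
gripper_force: 59.6
```

```bash
python3 f.py
```

```text
dock xy [-78.4   0.3] z 40.3 F dock [-8.9  0.3] fz 3.1 tq [-0.61 -1.52 -0.09] w 11.1 yaw 2.706
```

Call:
send_rows(series=[[5,[-0.01,0.005,0],[0,0,0]],[5,[-0.01,0.005,0],[0,0,0]]])

```text
clock: 31.42
eef_pos: [607.7, 245.8, 40.3]
tool_rot: [-3.139, 0.004, 2.705]
force: [10.0, -4.7, 1.9]
width: 11.5
gripper_force: 59.4
```

```bash
python3 f.py
```

```text
dock xy [-78.3   0.6] z 40.3 F dock [-11.1   0. ] fz 1.9 tq [-0.8  -1.82 -0.14] w 11.5 yaw 2.705
```

It has stalled with the force rising, so this is the stop. I'll press a little more to make it firm.

Call:
send_rows(series=[[5,[-0.015,0.007,0],[0,0,0]],[5,[-0.015,0.007,0],[0,0,0]],[5,[-0.015,0.007,0],[0,0,0]],[5,[0,0,0],[0,0,0]]])

```text
clock: 31.92
eef_pos: [607.5, 245.6, 40.6]
tool_rot: [-3.14, 0.008, 2.704]
force: [14.1, -5.6, -0.2]
width: 11.4
gripper_force: 59.0
```

```bash
python3 f.py
```

```text
dock xy [-78.2   0.8] z 40.6 F dock [-15.1  -0.9] fz -0.2 tq [-1.06 -2.52 -0.06] w 11.4 yaw 2.704
```

The position is stalled at -78.2 with 15 N, against about 7.5 N while sliding, so the pack is home. I'll relieve the push, let go, rise and check.

Call:
send_rows(series=[[5,[0.03,-0.014,0],[0,0,0]],[5,[0.02,-0.009,0],[0,0,0]],[45,[0,0,0],[0,0,0]],[45,[0,0,0],[0,0,0]],[45,[0,0,0],[0,0,0]],[45,[0,0,0],[0,0,0]],[45,[0,0,0.1],[0,0,0]],[45,[0,0,0.4],[0,0,0]]])

```text
clock: 32.92
eef_pos: [603.3, 247.3, 69.0]
tool_rot: [-3.135, -0.005, 2.708]
force: [0.2, -0.2, -0.3]
width: 44.8
gripper_force: 0.0
```

Call:
send_rows(series=[[45,[0,0,0.6],[0,0,0]],[45,[0.2,-0.1,0.6],[0,0,0]],[45,[0.3,-0.15,0.5],[0,0,0]],[45,[0,0,0.5],[0,0,0]],[45,[0,0,0],[0,0,0]],[45,[0,0,0],[0,0,0]]])

```text
clock: 33.67
eef_pos: [633.8, 232.7, 201.3]
tool_rot: [-3.137, -0.003, 2.708]
force: [0.7, -1.0, -1.1]
width: 44.9
gripper_force: 0.0
```

```bash
python3 f.py
python3 - <<'E'
from h import *
import dk
from m import rect
for n in("scene","side"):
    d=get_image(n); cv2.imwrite(f"pics/{n}9.png",d["img"][:,:,::-1]); W=cloud(d); z=W[...,2]; L=(W[...,:2]-dk.o)@dk.R.T
    m=(z>47)&(z<58)&(L[...,0]>-120)&(L[...,0]<-70)&(abs(L[...,1])<30); print(n,"tab",m.sum(),rect(L[m]) if m.sum()>3 else 0)
    m=(z>59)&(z<67)&(L[...,0]>-100)&(L[...,0]<-5)&(abs(L[...,1])<45); print(n,"top",m.sum(),rect(L[m]),np.median(z[m]))
    m=((z>54)&(z<63)&(W[...,1]<0)&(W[...,1]>-400)&(W[...,0]>450)&(W[...,0]<720)).astype(np.uint8)
    k,l,st,ce=cv2.connectedComponentsWithStats(m)
    for i in range(1,k):
        if st[i,4]>200: print(n,rect(W[l==i][:,:2]))
E
```

```text
dock xy [-107.5    1.4] z 201.3 F dock [-1.   0.7] fz -1.1 tq [0.   0.04 0.02] w 44.9 yaw 2.708
scene tab 85 (array([-81.1,  -0.5]), array([21.8, 13.8]), 4.0)
scene top 717 (array([-32.7,  -1.6]), array([60.9, 55.3]), 89.4) 62.74197795690384
scene (array([ 526.2, -165.6]), array([142. ,  61.5]), 96.5)
scene (array([ 646.1, -258.1]), array([144.8,  60.2]), 85.8)
side tab 57 (array([-81.8,   0.1]), array([21.9, 13.1]), 175.9)
side top 528 (array([-33.8,   0.4]), array([60.6, 52.2]), 88.8) 63.73405503667965
side (array([ 645. , -260.3]), array([145.3,  61.9]), 86.4)
side (array([ 524.7, -166.9]), array([143.6,  60.4]), 96.6)
```

View pics/scene9.png

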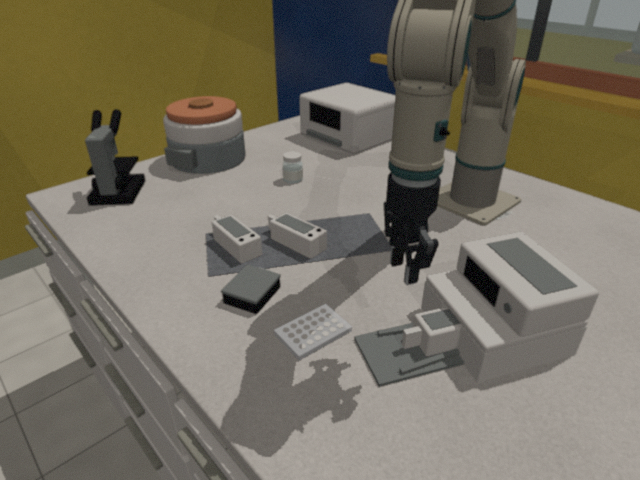

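The final view shows the pack in the bay with its tab outside at about (412,337). B and C are upright in place at (298,235) and (236,238), the bystanders haven't moved, and the gripper is clear of everything. Handing in.

```bash
python3 -c "
from cell import ctrl
print(ctrl.finish_job())"
```

```text
the job is handed in; nothing more can be done
None
```

The full pack (about 5.6 N) was set down and let go on the apron, then slid in by its tab to the stop with about 15 N and released; both used packs are back upright where they stood, and I've handed the job in, though it returned no verdict.

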